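# Walk the press block round to the bench fence

## Task

The heavy aluminium press block stands askew on the workshop table: with fingertips only, push its corners by turns to walk it round on the spot, letting it creep no more than 4 cm from where it stood, until one of its long sides faces the steel fence squarely while still clear of it. Then push it straight up to the fence, so that the whole of that long side lies flush against it, and let go. Never grip, lift or tip the block, and leave the other things on the table where they are.

Things in the scene. Friction and masses are not known exactly. Their poses are not given: they have to be found in the camera images.
- block_center (a point): centre (16 mm above the bench) of the heavy aluminium press block: plain, rectangular, 125 mm long, 88 mm wide, 32 mm high, about 0.85 kg, with a dark round pocket mark in the middle of its top. It lies flat. Its y axis runs along the 125 mm length, x along the 88 mm width, z up. Its two long sides are alike
- fence: the fence: a dark steel angle fixed to the bench, 340 mm long, its upright 32 mm high and 8 mm thick with a 33 mm wide foot behind it. Origin at bench height in the middle of the flat near face (the one that looks towards the robot and the block); its x axis points square into that face, away from the block; its y axis runs along the face. Nothing of the fence lies on the block's side of that face
- socket: steel hexagon-drive socket, 30 mm across and 40 mm high, standing; bystander; origin at the centre of its underside
- bearing: steel ring-shaped wheel bearing, 52 mm across, 15 mm high, lying flat behind the fence; bystander; origin at the centre of its underside
- spanner: steel spanner, 170 mm long, lying along its x axis; bystander; origin near the middle of its length
- screwdriver: screwdriver with a black handle, 200 mm long, lying along its x axis; bystander; origin near the middle of its length
- spraycan: spray can, 58 mm across and 170 mm high, standing near an end of the fence; bystander; origin at the centre of its underside
- oil: small grey oil bottle, 60 mm across and 130 mm high, standing near an end of the fence; bystander; origin at the centre of its underside
- funnel: orange funnel, 80 mm across and 90 mm high, standing mouth down; bystander; origin at the centre of its underside (mouth)
- block: the same block; origin at the centre of its underside, same axes. It stands on a 60 x 90 mm foot, 6 mm high, set back under its edges, and slides against 5 to 12 N of friction. Pushed near one end of a long side it turns but also slides off (it swings about a point some 75 mm beyond its centre); pushes by turns on diagonally opposite corners cancel this creep
There are look-alikes about, which are no part of the job. What is meant by the block is not pink, and is the smaller of those in its own colour.

How it is judged:
By the outcome, as a careful person would: the job done as asked, in the order asked, and still so for the second after the job is handed in, with the robot touching nothing.
It also fails if it takes over 64 s, if anything falls off the work surface, if the arm or the gripper's body presses on something with over 40 N, if the wrist force passes 120 N, or if a joint passes its speed limit or range.

## Robot

A 7-joint arm with a two-finger parallel gripper is mounted at the origin on the work surface. World frame = base frame: x ahead of the robot, y to its left, z up, the work surface at z = 0. Lengths are in m, angles in degrees, forces in N, time in s.
With the tool pointing down it reaches from about 0.4 to 0.925 m from the base axis. Payload 5.6 kg.
Tool frame: the origin (TCP) lies between the finger pads; the fingertips stand 22 mm ahead of it and the grasp point (between the pads) lies 3 mm ahead of it; z points along the fingers, y is the line along which they close (so a half turn about z gives the same grasp; the last joint's range is limited). The gripper opens to 85 mm and grips with 20 to 120 N. Pads are 22 mm wide; open, the fingers measure 114 mm over their backs; the gripper's body (76 mm by 85 mm) begins 54 mm behind the grasp point. The pads swing forward as they close: fully open they stand 13 mm farther back than shut.
Start: joints at [73.396, 26.786, -0.665, 91.828, 0.344, 61.387, -3.226], TCP at [0.159, -0.63, 0.253] pointing down, gripper open.
Joint ranges: [-144.91, 144.91], [-17.63, 115.5], [-89.93, 88.59], [15.96, 139.68], [-74.01, 254.01], [8.47, 105.57], [-167.45, 167.45]. Speed limits (degrees/s): [147.25, 147.25, 180, 180, 180, 180, 180].

## Interface

Orientations are given as a 3x3 rotation matrix whose columns are the frame's x, y, z axes.
In Python, from cell import ctrl gives the robot as it stands. The module is installed in compiled form; this text tells all that it offers.
- The arm moves only by the tool drive_tool, never from a script. Its argument "rows" is a list of rows, each an object of numbers: "x", "y", "z": the shift along the tool's x, y, z in mm; "rx", "ry", "rz": the turn, a rotation vector about the tool's x, y, z in degrees; "claw": the opening, from 0 (shut) to 1 (fully open). A call has 1 to 12 rows; each row is the pose to reach, as a shift and turn from the pose commanded when the call began, along the tool's axes at that moment; what a row does not reach only later rows make up. A row lasts 1/12 s, in which the tool goes at most 41.7 mm and 7.16 degrees, less where a joint would pass 70% of its speed; a pose out of reach is approached as far as the arm can. A call with a gripper value outside its range is refused whole. The fingers move at their own pace and stop on an object; "newtons" is the grip in N (left out, the last holds). Time passes only in rows, so rows that repeat a pose let the fingers close. It gives the time, the measured TCP pose, the force, the opening and the grip force at its end, in the units of the state.
- ctrl.get_state(): the state, without advancing time (a new reading comes with each control period).
- ctrl.snapshot(name): name is "scene" or "top"; returns the picture (480x640x3 uint8, red, green, blue); there is no depth.
- ctrl.get_calibration(name): a dict with "fx", "fy", "cx", "cy" (pixels), "cam_to_world" (4x4, takes a point from camera to world coordinates). Camera axes: x right, y down, z forward; pixel columns grow to the right and rows downward; lengths in m; the calibration is good to about 2 mm. A picture is of the moment at which its call begins. get_calibration takes no time and is no camera call.
- ctrl.job_done(): hands the job in; it is judged then, once.
The state is a dict: "clock": time; "qpos": joint angles; "joint_velocities": joint speeds; "effort": joint torques, N m; "tool_pos": TCP position; "tcp_rot": TCP orientation; "force": force on the tool from outside, world axes, zero at the start; "torque": the same for the moment, N m; "finger_gap": finger opening in m; "gripper_force": force on a finger pad.
Only numpy, scipy, OpenCV 4.12 (cv2) and the standard library are available. Lean on these libraries where they do the work, as an engineer would, in place of code of your own. Each camera call takes 0.05 s, during which the arm holds its last target. There are 200 camera calls.

## Working session

There is one attempt and no reset: what is moved stays moved. The work goes in short steps, Python scripts to look and compute and a tool call to move; the robot and the scene stay as the last step left them, time stands still between calls to the robot, and variables do not carry over. Pictures are saved under pics/ and viewed, at most 11 in all, crops included, and the job is handed in when it is done.

Besides the shell and the picture viewer there is one more tool, called after "Emit:" by a JSON object that holds its "api" and its "payload", one argument or row to a line. drive_tool: Moves the arm, as the interface text tells. Its arguments: {"type":"object","properties":{"rows":{"type":"array"},"newtons":{"type":"number"}},"required":["rows"]}

```bash
mkdir -p pics; python3 - <<'E'
from cell import ctrl
import cv2,numpy as np
for n in ("top","scene"):
    im=ctrl.snapshot(n); cv2.imwrite(f"pics/{n}0.png",im[:,:,::-1])
    c=ctrl.get_calibration(n); print(n,c["fx"],c["fy"],c["cx"],c["cy"]); print(np.round(c["cam_to_world"],4))
s=ctrl.get_state(); print(s["clock"],s["tool_pos"],np.round(s["tcp_rot"],3),s["finger_gap"])
E
```

```text
top 582.9266118200904 582.9266118200904 314.67667267795787 236.97586753705514
[[-2.6000e-03 -9.8040e-01  1.9710e-01  2.9610e-01]
 [-9.9970e-01  7.1000e-03  2.1800e-02  8.0000e-04]
 [-2.2700e-02 -1.9700e-01 -9.8010e-01  1.2967e+00]
 [ 0.0000e+00  0.0000e+00  0.0000e+00  1.0000e+00]]
scene 497.40076225174556 497.40076225174556 325.4653549711097 246.36679653071675
[[-0.8513  0.2724 -0.4484  0.9703]
 [ 0.5246  0.451  -0.7221  0.6798]
 [ 0.0055 -0.8499 -0.5268  0.5635]
 [ 0.      0.      0.      1.    ]]
0.1 [ 0.15861358 -0.62988584  0.25242334] [[ 0.97   0.244 -0.001]
 [ 0.244 -0.97   0.001]
 [-0.    -0.002 -1.   ]] 0.08519855536617565
```

View pics/top0.png

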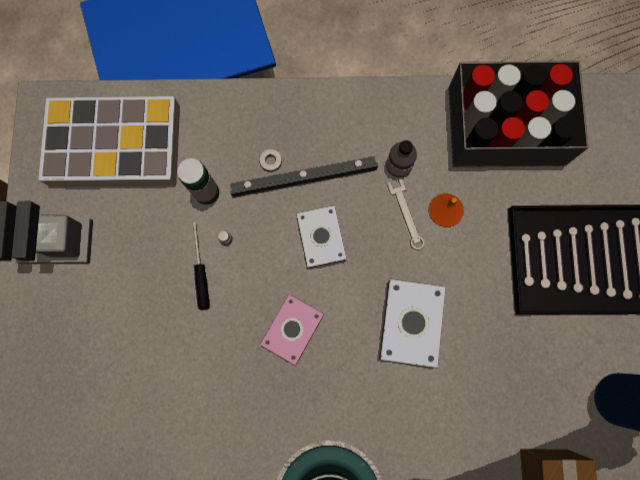

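View pics/scene0.png

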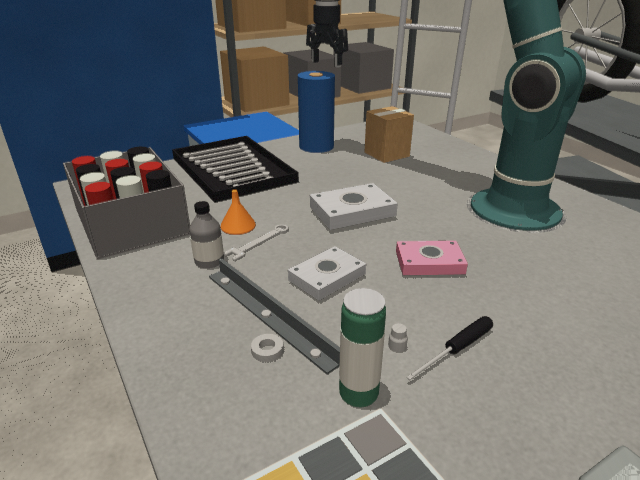

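The top picture shows the silver block at about (321,237). The fence runs from (232,190) to (377,163), and the larger silver and pink blocks are the look-alikes. Next I rectify to the plane z = 32 mm and measure.

```bash
cat > h.py <<'E'
from cell import ctrl
import cv2,numpy as np
C=ctrl.get_calibration("top"); M=C["cam_to_world"]; K=np.array([[C["fx"],0,C["cx"]],[0,C["fy"],C["cy"]],[0,0,1]])
def px2w(p,z):
    d=(M[:3,:3]@np.linalg.inv(K)@np.c_[np.array(p,float).reshape(-1,2),np.ones(len(np.array(p).reshape(-1,2)))].T).T
    return (M[:3,3]+d*((z-M[2,3])/d[:,2])[:,None])[:,:2]
def w2px(P):
    P=np.array(P,float).reshape(-1,3); q=(K@M[:3,:3].T@(P-M[:3,3]).T).T
    return q[:,:2]/q[:,2:]
# rectified: 0.5 mm/px, u right = -y, v down = -x ; origin x=X0 (top), y=Y0 (left)
X0,Y0,S=0.72,0.22,0.0005
def rect(im,z,w=800,h=600):
    uv=np.float32([[0,0],[w,0],[w,h],[0,h]])
    src=w2px([[X0-v*S,Y0-u*S,z] for u,v in uv]).astype(np.float32)
    return cv2.warpPerspective(im,cv2.getPerspectiveTransform(src,uv),(w,h),flags=cv2.INTER_CUBIC)
def block(im,guess,z=0.032):
    r=rect(im,z); g=r.astype(int); m=((g.min(2)>150)&(g.max(2)-g.min(2)<40)).astype(np.uint8)
    m=cv2.morphologyEx(m,cv2.MORPH_OPEN,np.ones((9,9)))
    cs,_=cv2.findContours(m,cv2.RETR_EXTERNAL,cv2.CHAIN_APPROX_NONE)
    best=None
    for c in cs:
        if cv2.contourArea(c)<15000: continue
        (u,v),(a,b),t=cv2.minAreaRect(c); P=np.array([X0-v*S,Y0-u*S])
        if best is None or np.hypot(*(P-guess))<np.hypot(*(best[0]-guess)):
            bx=cv2.boxPoints(((u,v),(a,b),t)); W=np.c_[X0-bx[:,1]*S,Y0-bx[:,0]*S]
            e=[W[1]-W[0],W[2]-W[1]]; l=max(e,key=np.linalg.norm)
            best=(P,np.degrees(np.arctan2(l[1],l[0]))%180,[np.linalg.norm(x)*1000 for x in e],W,c)
    return best
E
python3 - <<'E'
from h import *
im=cv2.imread("pics/top0.png")[:,:,::-1]
b=block(im,px2w([321,237],.032)[0]); print([np.round(x,4) for x in b[:4]])
r=rect(im,.032)[:,:,::-1].copy(); cv2.drawContours(r,[b[4]],-1,(0,0,255),1)
cv2.imwrite("pics/r0.png",r)
print("funnel,spray,oil,socket,spanner,driver",np.round(px2w([[446,210],[207,193],[400,168],[225,240],[417,243],[195,223],[203,308]],0),3))
E
```

```text
[array([0.5539, 0.0152]), np.float32(11.5806), array([ 86.2006, 123.1419], dtype=float32), array([[ 0.6056,  0.0698],
       [ 0.6229, -0.0147],
       [ 0.5023, -0.0394],
       [ 0.4849,  0.0451]], dtype=float32)]
funnel,spray,oil,socket,spanner,driver [[ 0.617 -0.27 ]
 [ 0.663  0.279]
 [ 0.718 -0.169]
 [ 0.551  0.234]
 [ 0.541 -0.201]
 [ 0.592  0.304]
 [ 0.398  0.279]]
```

View pics/r0.png

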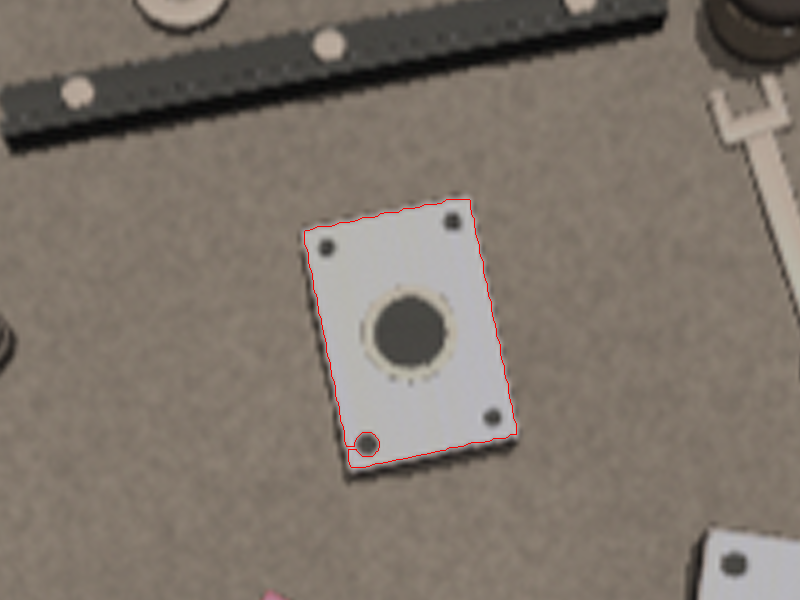

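The rectified view shows the block's long axis at about 11.6° and the fence's near top edge running from about (5,135) to (665,13). So the block needs roughly a quarter turn. Now I fit the fence line and move the arm over.

```bash
cat >> h.py <<'E'
def fence(im):
    r=cv2.GaussianBlur(cv2.cvtColor(rect(im,.032),cv2.COLOR_RGB2GRAY),(3,3),0).astype(float); P=[]
    for u in range(20,640,4):
        v0=int(135-(u-5)*122/660); col=r[v0-14:v0+15,u]; k=int(np.argmin(np.diff(col)[:18])); P.append([u,v0-14+k+.5])
    P=np.float32(P); vx,vy,x,y=cv2.fitLine(P,cv2.DIST_HUBER,0,.01,.01).ravel()
    d=np.array([-vy,-vx]); p=np.array([X0-y*S,Y0-x*S])   # world
    n=np.array([-d[1],d[0]]); n*=np.sign(n[0]); return p,n,np.degrees(np.arctan2(n[1],n[0]))
E
python3 - <<'E'
from h import *
im=cv2.imread("pics/top0.png")[:,:,::-1]
p,n,a=fence(im); print(p,n,a)
b=block(im,px2w([321,237],.032)[0]); print("dist centre-face",(p-b[0])@n, "phi",b[1]-a)
s=ctrl.get_state(); R=s["tcp_rot"]; print("yaw",np.degrees(np.arctan2(R[1,0],R[0,0])))
# tool shift to above block right-far point
T=np.array([*(b[0]+.1*n+0*n),.2]); print("shift mm",1000*R.T@(T-s["tool_pos"]))
E
```

```text
[0.6834009  0.05238453] [0.9829825  0.18369912] 10.585298
dist centre-face 0.1341082694162974 phi 0.99532986
yaw 14.138635267012013
shift mm [ 640.72117244 -522.70817456   53.15315994]
```

Emit:
{"api": "drive_tool", "payload": {
  "rows": [
    {"z": -40,"claw": 0},
    {"z": -80,"claw": 0},
    {"z": -100,"claw": 0}
  ],
  "newtons": 20
}}

```text
invalid input at $.rows[0]: expected keys x, y, z, rx, ry, rz, claw
```

Emit:
{"api": "drive_tool", "payload": {
  "rows": [
    {"x": 0,"y": 0,"z": -40,"rx": 0,"ry": 0,"rz": 0,"claw": 0},
    {"x": 0,"y": 0,"z": -80,"rx": 0,"ry": 0,"rz": 1.8,"claw": 0},
    {"x": 20,"y": -15,"z": -100,"rx": 0,"ry": 0,"rz": 3.55,"claw": 0},
    {"x": 50,"y": -38,"z": -100,"rx": 0,"ry": 0,"rz": 3.55,"claw": 0},
    {"x": 80,"y": -60,"z": -100,"rx": 0,"ry": 0,"rz": 3.55,"claw": 0},
    {"x": 112,"y": -84,"z": -100,"rx": 0,"ry": 0,"rz": 3.55,"claw": 0},
    {"x": 144,"y": -108,"z": -100,"rx": 0,"ry": 0,"rz": 3.55,"claw": 0},
    {"x": 176,"y": -132,"z": -100,"rx": 0,"ry": 0,"rz": 3.55,"claw": 0},
    {"x": 208,"y": -156,"z": -100,"rx": 0,"ry": 0,"rz": 3.55,"claw": 0},
    {"x": 240,"y": -180,"z": -100,"rx": 0,"ry": 0,"rz": 3.55,"claw": 0},
    {"x": 272,"y": -204,"z": -100,"rx": 0,"ry": 0,"rz": 3.55,"claw": 0},
    {"x": 304,"y": -228,"z": -100,"rx": 0,"ry": 0,"rz": 3.55,"claw": 0}
  ],
  "newtons": 20
}}

```text
clock: 1.1
tool_pos: [0.3985, -0.3331, 0.3531]
tcp_rot: [[0.983, 0.184, -0.0], [0.184, -0.983, 0.0], [-0.0, -0.0, -1.0]]
force: [0.4, -1.6, 0.2]
finger_gap: -0.0
gripper_force: 0.0
```

Emit:
{"api": "drive_tool", "payload": {
  "rows": [
    {"x": 23,"y": -20,"z": 15,"rx": 0,"ry": 0,"rz": 0,"claw": 0},
    {"x": 47,"y": -40,"z": 30,"rx": 0,"ry": 0,"rz": 0,"claw": 0},
    {"x": 70,"y": -60,"z": 45,"rx": 0,"ry": 0,"rz": 0,"claw": 0},
    {"x": 93,"y": -80,"z": 65,"rx": 0,"ry": 0,"rz": 0,"claw": 0},
    {"x": 117,"y": -100,"z": 85,"rx": 0,"ry": 0,"rz": 0,"claw": 0},
    {"x": 140,"y": -120,"z": 110,"rx": 0,"ry": 0,"rz": 0,"claw": 0},
    {"x": 164,"y": -140,"z": 135,"rx": 0,"ry": 0,"rz": 0,"claw": 0},
    {"x": 187,"y": -160,"z": 160,"rx": 0,"ry": 0,"rz": 0,"claw": 0},
    {"x": 210,"y": -180,"z": 185,"rx": 0,"ry": 0,"rz": 0,"claw": 0},
    {"x": 234,"y": -200,"z": 210,"rx": 0,"ry": 0,"rz": 0,"claw": 0},
    {"x": 257,"y": -220,"z": 235,"rx": 0,"ry": 0,"rz": 0,"claw": 0},
    {"x": 280,"y": -240,"z": 253,"rx": 0,"ry": 0,"rz": 0,"claw": 0}
  ]
}}

```text
clock: 2.1
tool_pos: [0.6284, -0.0465, 0.0973]
tcp_rot: [[0.983, 0.184, -0.003], [0.184, -0.983, 0.0], [-0.003, -0.001, -1.0]]
force: [1.0, -0.6, 1.1]
finger_gap: -0.0001
gripper_force: 0.0
```

Emit:
{"api": "drive_tool", "payload": {
  "rows": [
    {"x": 0,"y": 0,"z": 30,"rx": 0,"ry": 0,"rz": 0,"claw": 0},
    {"x": 0,"y": 0,"z": 52,"rx": 0,"ry": 0,"rz": 0,"claw": 0},
    {"x": 0,"y": 0,"z": 56,"rx": 0,"ry": 0,"rz": 0,"claw": 0},
    {"x": 0,"y": 0,"z": 56,"rx": 0,"ry": 0,"rz": 0,"claw": 0}
  ]
}}

```text
clock: 2.43
tool_pos: [0.6273, -0.0477, 0.0422]
tcp_rot: [[0.983, 0.184, -0.005], [0.184, -0.983, 0.0], [-0.004, -0.001, -1.0]]
force: [1.0, 0.7, 0.3]
finger_gap: 0.0
gripper_force: 0.0
```

```bash
python3 - <<'E'
from h import *
a=ctrl.snapshot("top"); b=ctrl.snapshot("scene")
v=np.hstack([cv2.resize(a[120:320,180:480],(600,400)),np.zeros((400,1,3),np.uint8)])
w=cv2.resize(b[180:330,230:430],(800,600))
cv2.imwrite("pics/t1.png",v[:,:,::-1]); cv2.imwrite("pics/s1.png",w[:,:,::-1])
E
```

```text
(no output)
```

View pics/t1.png

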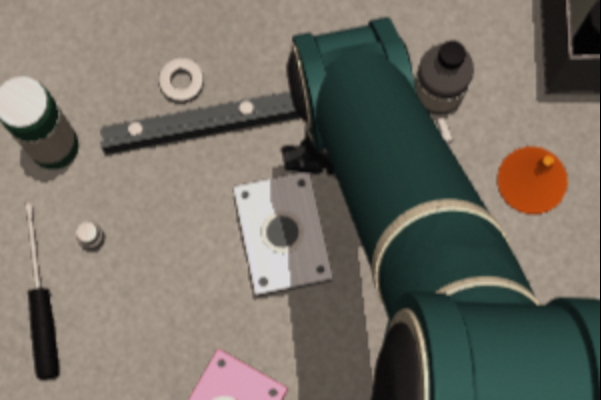

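View pics/s1.png

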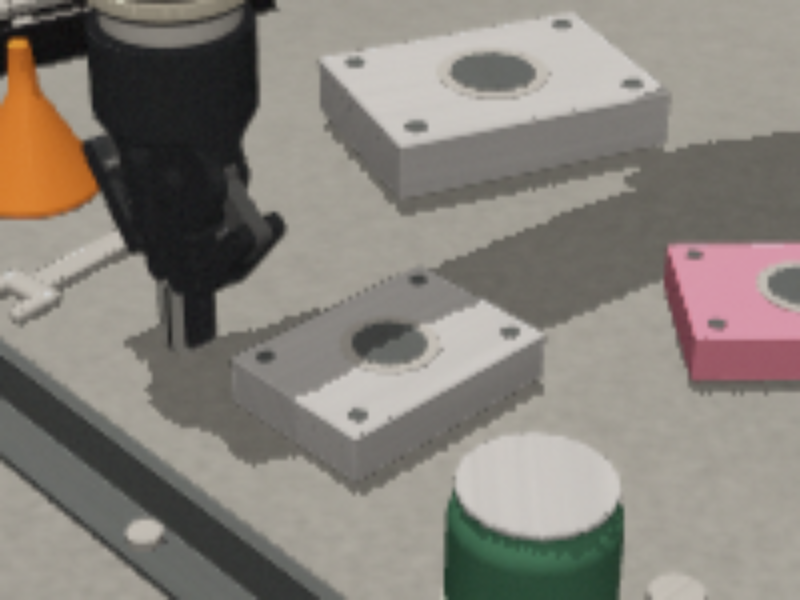

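The arm is to the block's right and leaves the block in view of the top camera, half in shadow. The closed fingertips, at scene pixel about (280,266), stand clear beside the block's far right corner. Next I compute the tip height and write a block tracker that copes with the shadow.

```bash
cat >> h.py <<'E'
N=np.array([.983,.184]); L=np.array([-.184,.983]); C0=np.array([.5539,.0152])
from scipy.optimize import minimize
def track(im,c,phi):
    "fit 125x88 top face at z=.032 by edge strength; c world, phi deg from fence normal"
    g=cv2.GaussianBlur(im,(0,0),0.8).astype(np.float32)
    def smp(P):
        q=w2px(np.c_[P,np.full(len(P),.032)]).astype(np.float32)
        return cv2.remap(g,q[None,:,0],q[None,:,1],cv2.INTER_LINEAR)[0]
    t=np.linspace(-.9,.9,60); hl,hw=.0622,.0437
    def cost(x):
        cc=c+x[:2]/1000; a=np.radians(phi+x[2]+10.585); A=np.array([np.cos(a),np.sin(a)]); B=np.array([-A[1],A[0]]); s=0
        for e in (1,-1):
            for h1,h2,U,V in((hl,hw,A,B),(hw,hl,B,A)):
                b=cc+e*h1*U; d=t[:,None]*h2*V
                D=smp(b-e*.003*U+d)-smp(b+e*.003*U+d)
                s+=np.sum(np.clip(np.abs(D).sum(1),0,90))*h2
        r=np.linspace(0,2*np.pi,40); u=np.c_[np.cos(r),np.sin(r)]
        D=smp(cc+.0205*u)-smp(cc+.0155*u); s+=np.sum(np.clip(D.sum(1),0,150))*.05
        return -s
    best=None
    for dx in (-12,0,12):
        for dy in(-12,0,12):
            for da in(-12,-4,4,12):
                v=cost(np.array([dx,dy,da])); best=min(best,(v,dx,dy,da)) if best else (v,dx,dy,da)
    r=minimize(cost,best[1:],method="Nelder-Mead",options=dict(initial_simplex=np.array(best[1:])+np.array([[0,0,0],[6,0,0],[0,6,0],[0,0,5]])))
    cc=c+r.x[:2]/1000; return cc,phi+r.x[2],-r.fun
def plan(s,c,phi,st,q):
    "finger centre minus TCP, tool x,y mm: contact now, and after turns about point 75 mm beyond"
    a=np.radians(phi); A=np.array([np.cos(a),np.sin(a)]); B=np.array([-A[1],A[0]])
    cf=np.array([(c-C0)@N,(c-C0)@L])*1000; T=(st["tool_pos"][:2]-C0); tf=np.array([T@N,T@L])*1000
    p=cf+s*52*A-s*44*B; O=cf-s*75*A
    f=lambda w:np.round(np.array([1,-1])*(w-s*np.array(q)-tf)).astype(int)
    print("TCP n,l",np.round(tf)," gap12",f(p-s*12*B)," contact",f(p))
    for D in (10,20,30):
        d=np.radians(D); R=np.array([[np.cos(d),-np.sin(d)],[np.sin(d),np.cos(d)]])
        print(D,f(O+R@(p-O)),"centre->",np.round(O+R@(cf-O),0))
def look(c,phi,s=None,name=None,q=(-11,8)):
    im=ctrl.snapshot("top")
    if name: cv2.imwrite(f"pics/{name}.png",im[:,:,::-1])
    c,phi,f=track(im,np.array(c),phi); d=c-C0
    print("c",np.round(c,4),"phi",round(phi,2),"score",round(f,0),"creep n,l mm",np.round([d@N*1000,d@L*1000],1))
    st=ctrl.get_state(); print("t",round(st["clock"],2),"z",st["tool_pos"][2])
    for k in ([s] if s else []): plan(k,c,phi,st,q)
    return c,phi
E
python3 - <<'E'
from h import *
D=ctrl.get_calibration("scene");E=np.linalg.inv(D["cam_to_world"]); s=ctrl.get_state()
for z in(.0,.007,.014,.02):
    p=E@[*s["tool_pos"][:2],z,1]; print(z,D["fx"]*p[0]/p[2]+D["cx"],D["fy"]*p[1]/p[2]+D["cy"],p[2])
im=cv2.imread("pics/top0.png")[:,:,::-1]; print(track(im,C0,1))
look(C0,1,1)
E
```

```text
0.0 277.0573842406402 275.9020030740088 0.9752123179798101
0.007 276.8935181705325 272.96802916733895 0.971524443574824
0.014 276.7284032997387 270.0116958507853 0.9678365691698381
0.02 276.58587146776074 267.45970521832317 0.9646755339655642
(array([0.5539, 0.0152]), np.float64(2.0), np.float64(1443.719970703125))
c [0.5536 0.0148] phi 0.25 score 1431.0 creep n,l mm [-0.4 -0.4]
t 2.58 z 0.04591871078386807
TCP n,l [ 63. -76.]  gap12 [  0 -12]  contact [  0 -24]
10 [  5 -47] centre-> [-2. 13.]
20 [  7 -70] centre-> [-5. 25.]
30 [  4 -94] centre-> [-11.  37.]
```

Emit:
{"api": "drive_tool", "payload": {
  "rows": [
    {"x": 0,"y": 0,"z": 14,"rx": 0,"ry": 0,"rz": 0,"claw": 0},
    {"x": 0,"y": -10,"z": 14,"rx": 0,"ry": 0,"rz": 0,"claw": 0},
    {"x": 0,"y": -18,"z": 14,"rx": 0,"ry": 0,"rz": 0,"claw": 0},
    {"x": 0,"y": -24,"z": 14,"rx": 0,"ry": 0,"rz": 0,"claw": 0},
    {"x": 1,"y": -30,"z": 14,"rx": 0,"ry": 0,"rz": 0,"claw": 0},
    {"x": 2,"y": -36,"z": 14,"rx": 0,"ry": 0,"rz": 0,"claw": 0}
  ]
}}

```text
clock: 3.08
tool_pos: [0.625, -0.0113, 0.0308]
tcp_rot: [[0.983, 0.184, 0.002], [0.184, -0.983, -0.0], [0.002, 0.001, -1.0]]
force: [2.0, -2.4, 0.5]
finger_gap: 0.0002
gripper_force: 1.2
```

```bash
python3 - <<'E'
from h import *
look(C0,5,1)
E
```

```text
c [0.5497 0.0208] phi 9.9 score 1421.0 creep n,l mm [-3.1  6.3]
t 3.13 z 0.030840750243124576
TCP n,l [ 65. -37.]  gap12 [ 3 11]  contact [ 1 -1]
10 [  3 -25] centre-> [-6. 19.]
20 [  1 -48] centre-> [-12.  31.]
30 [ -6 -70] centre-> [-19.  42.]
```

Emit:
{"api": "drive_tool", "payload": {
  "rows": [
    {"x": 1,"y": -8,"z": 0,"rx": 0,"ry": 0,"rz": 0,"claw": 0},
    {"x": 2,"y": -16,"z": 0,"rx": 0,"ry": 0,"rz": 0,"claw": 0},
    {"x": 2,"y": -16,"z": 0,"rx": 0,"ry": 0,"rz": 0,"claw": 0},
    {"x": 2,"y": 5,"z": 0,"rx": 0,"ry": 0,"rz": 0,"claw": 0},
    {"x": 2,"y": 5,"z": -35,"rx": 0,"ry": 0,"rz": 0,"claw": 0},
    {"x": 0,"y": 5,"z": -50,"rx": 0,"ry": 0,"rz": 0,"claw": 0}
  ]
}}

```text
clock: 3.63
tool_pos: [0.6255, -0.017, 0.0816]
tcp_rot: [[0.983, 0.183, -0.0], [0.183, -0.983, 0.0], [-0.0, -0.0, -1.0]]
force: [1.7, -0.2, 1.1]
finger_gap: -0.0
gripper_force: 0.0
```

```bash
python3 - <<'E'
from h import *
look(C0+[-.005,.01],15,-1)
E
```

```text
c [0.5456 0.0254] phi 24.31 score 1432.0 creep n,l mm [-6.3 11.6]
t 3.68 z 0.08478971742149836
TCP n,l [ 66. -44.]  gap12 [-154  -93]  contact [-149  -83]
10 [-145  -59] centre-> [0. 0.]
20 [-137  -37] centre-> [  8. -10.]
30 [-125  -17] centre-> [ 18. -18.]
```

Emit:
{"api": "drive_tool", "payload": {
  "rows": [
    {"x": -35,"y": -20,"z": 0,"rx": 0,"ry": 0,"rz": 0,"claw": 0},
    {"x": -70,"y": -42,"z": 0,"rx": 0,"ry": 0,"rz": 0,"claw": 0},
    {"x": -105,"y": -64,"z": 0,"rx": 0,"ry": 0,"rz": 0,"claw": 0},
    {"x": -138,"y": -86,"z": 0,"rx": 0,"ry": 0,"rz": 0,"claw": 0},
    {"x": -154,"y": -96,"z": 0,"rx": 0,"ry": 0,"rz": 0,"claw": 0},
    {"x": -154,"y": -96,"z": 20,"rx": 0,"ry": 0,"rz": 0,"claw": 0},
    {"x": -154,"y": -96,"z": 48,"rx": 0,"ry": 0,"rz": 0,"claw": 0},
    {"x": -154,"y": -96,"z": 52,"rx": 0,"ry": 0,"rz": 0,"claw": 0}
  ]
}}

```text
clock: 4.35
tool_pos: [0.4537, 0.0502, 0.0262]
tcp_rot: [[0.983, 0.186, -0.004], [0.186, -0.983, -0.0], [-0.004, -0.001, -1.0]]
force: [-1.4, -0.2, 0.9]
finger_gap: 0.0003
gripper_force: 0.0
```

Emit:
{"api": "drive_tool", "payload": {
  "rows": [
    {"x": 3,"y": 7,"z": 0,"rx": 0,"ry": 0,"rz": 0,"claw": 0},
    {"x": 6,"y": 14,"z": 0,"rx": 0,"ry": 0,"rz": 0,"claw": 0},
    {"x": 9,"y": 20,"z": 0,"rx": 0,"ry": 0,"rz": 0,"claw": 0},
    {"x": 13,"y": 26,"z": 0,"rx": 0,"ry": 0,"rz": 0,"claw": 0},
    {"x": 17,"y": 32,"z": 0,"rx": 0,"ry": 0,"rz": 0,"claw": 0},
    {"x": 21,"y": 37,"z": 0,"rx": 0,"ry": 0,"rz": 0,"claw": 0},
    {"x": 21,"y": 37,"z": 0,"rx": 0,"ry": 0,"rz": 0,"claw": 0}
  ]
}}

```text
clock: 4.93
tool_pos: [0.4854, 0.0152, 0.0287]
tcp_rot: [[0.983, 0.181, 0.002], [0.181, -0.983, -0.0], [0.002, 0.001, -1.0]]
force: [-0.6, 0.0, -0.5]
finger_gap: 0.0001
gripper_force: 0.1
```

```bash
python3 - <<'E'
from h import *
look(C0+[-.0,.0],40,-1,"t2")
E
```

```text
c [0.554  0.0268] phi 34.96 score 545.0 creep n,l mm [ 2.3 11.4]
t 4.98 z 0.028699728592442558
TCP n,l [-67.  13.]  gap12 [-16 -22]  contact [ -9 -12]
10 [-1 10] centre-> [11.  1.]
20 [11 30] centre-> [21. -7.]
30 [26 47] centre-> [ 32. -14.]
```

View pics/t2.png

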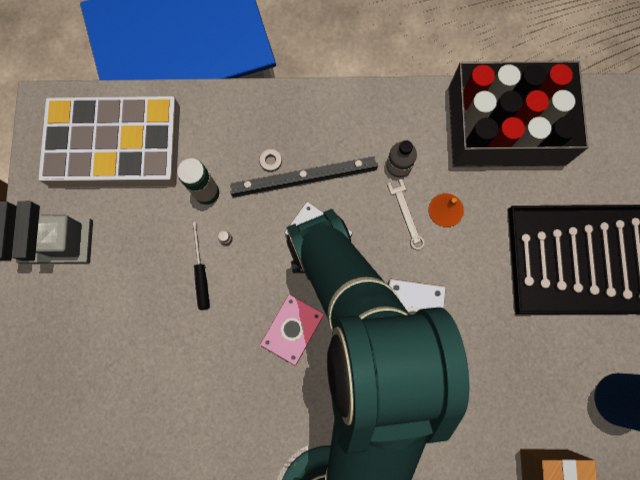

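The arm now hides the block. I back off and go over to the far right end, the next push place, where the view is clear.

Emit:
{"api": "drive_tool", "payload": {
  "rows": [
    {"x": -10,"y": -12,"z": 0,"rx": 0,"ry": 0,"rz": 0,"claw": 0},
    {"x": -10,"y": -12,"z": -35,"rx": 0,"ry": 0,"rz": 0,"claw": 0},
    {"x": -5,"y": -5,"z": -55,"rx": 0,"ry": 0,"rz": 0,"claw": 0},
    {"x": 30,"y": 5,"z": -55,"rx": 0,"ry": 0,"rz": 0,"claw": 0},
    {"x": 68,"y": 15,"z": -55,"rx": 0,"ry": 0,"rz": 0,"claw": 0},
    {"x": 106,"y": 25,"z": -55,"rx": 0,"ry": 0,"rz": 0,"claw": 0},
    {"x": 140,"y": 35,"z": -55,"rx": 0,"ry": 0,"rz": 0,"claw": 0},
    {"x": 164,"y": 40,"z": -55,"rx": 0,"ry": 0,"rz": 0,"claw": 0},
    {"x": 164,"y": 40,"z": -55,"rx": 0,"ry": 0,"rz": 0,"claw": 0}
  ]
}}

```text
clock: 5.73
tool_pos: [0.6583, 0.0072, 0.0841]
tcp_rot: [[0.983, 0.182, 0.008], [0.182, -0.983, 0.001], [0.008, 0.001, -1.0]]
force: [0.6, 0.2, 0.1]
finger_gap: -0.0001
gripper_force: 0.0
```

```bash
python3 - <<'E'
from h import *
look(C0+[-.0,.0],45,1,"t3")
im=cv2.imread("pics/t3.png"); cv2.imwrite("pics/t3c.png",cv2.resize(im[120:320,180:480],(600,400)))
E
```

```text
c [0.5616 0.0218] phi 45.07 score 1273.0 creep n,l mm [8.8 5. ]
t 5.78 z 0.0834690259874092
TCP n,l [ 98. -26.]  gap12 [ -2 -20]  contact [-10 -29]
10 [-23 -49] centre-> [-1. 13.]
20 [-38 -67] centre-> [-13.  20.]
30 [-56 -81] centre-> [-25.  24.]
```

View pics/t3c.png

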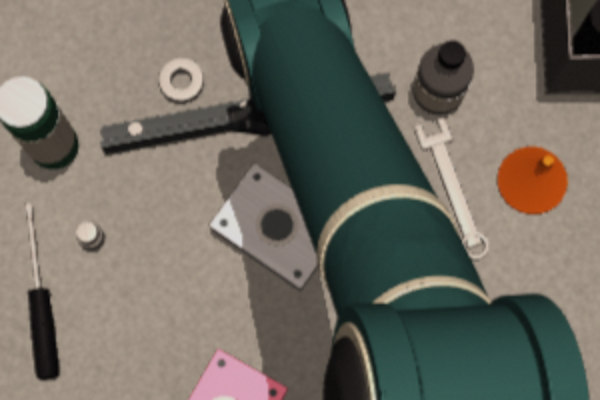

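The block is at 45° with about 10 mm of creep (corners at crop (255,165), (212,228) and (302,288)). Next I push the left-far end from the fence side.

Emit:
{"api": "drive_tool", "payload": {
  "rows": [
    {"x": -2,"y": -18,"z": 0,"rx": 0,"ry": 0,"rz": 0,"claw": 0},
    {"x": -2,"y": -18,"z": 25,"rx": 0,"ry": 0,"rz": 0,"claw": 0},
    {"x": -2,"y": -18,"z": 50,"rx": 0,"ry": 0,"rz": 0,"claw": 0},
    {"x": -2,"y": -18,"z": 54,"rx": 0,"ry": 0,"rz": 0,"claw": 0}
  ]
}}

```text
clock: 6.12
tool_pos: [0.6436, 0.0252, 0.0258]
tcp_rot: [[0.983, 0.185, -0.006], [0.185, -0.983, -0.0], [-0.006, -0.001, -1.0]]
force: [-0.2, -0.6, -0.9]
finger_gap: 0.0006
gripper_force: 0.0
```

Emit:
{"api": "drive_tool", "payload": {
  "rows": [
    {"x": -5,"y": -6,"z": 0,"rx": 0,"ry": 0,"rz": 0,"claw": 0},
    {"x": -10,"y": -13,"z": 0,"rx": 0,"ry": 0,"rz": 0,"claw": 0},
    {"x": -16,"y": -18,"z": 0,"rx": 0,"ry": 0,"rz": 0,"claw": 0},
    {"x": -22,"y": -23,"z": 0,"rx": 0,"ry": 0,"rz": 0,"claw": 0},
    {"x": -28,"y": -27,"z": 0,"rx": 0,"ry": 0,"rz": 0,"claw": 0},
    {"x": -34,"y": -30,"z": 0,"rx": 0,"ry": 0,"rz": 0,"claw": 0},
    {"x": -34,"y": -30,"z": 0,"rx": 0,"ry": 0,"rz": 0,"claw": 0}
  ]
}}

```text
clock: 6.7
tool_pos: [0.6072, 0.0493, 0.0303]
tcp_rot: [[0.983, 0.185, 0.001], [0.185, -0.983, 0.0], [0.001, -0.0, -1.0]]
force: [1.9, 0.3, 0.4]
finger_gap: -0.0001
gripper_force: 0.4
```

```bash
python3 - <<'E'
from h import *
look(C0+[-.0,.01],65,1,"t4")
E
```

```text
c [0.542  0.0193] phi 66.83 score 591.0 creep n,l mm [-10.9   6.3]
t 6.75 z 0.029787938145418434
TCP n,l [58. 23.]  gap12 [14 -1]  contact [ 3 -6]
10 [-16 -20] centre-> [-23.  10.]
20 [-37 -31] centre-> [-36.  12.]
30 [-59 -38] centre-> [-49.  12.]
```

Emit:
{"api": "drive_tool", "payload": {
  "rows": [
    {"x": 12,"y": 2,"z": 0,"rx": 0,"ry": 0,"rz": 0,"claw": 0},
    {"x": 14,"y": 2,"z": -35,"rx": 0,"ry": 0,"rz": 0,"claw": 0},
    {"x": 14,"y": 20,"z": -55,"rx": 0,"ry": 0,"rz": 0,"claw": 0},
    {"x": 14,"y": 55,"z": -55,"rx": 0,"ry": 0,"rz": 0,"claw": 0},
    {"x": 14,"y": 90,"z": -55,"rx": 0,"ry": 0,"rz": 0,"claw": 0},
    {"x": 14,"y": 115,"z": -55,"rx": 0,"ry": 0,"rz": 0,"claw": 0},
    {"x": 14,"y": 120,"z": -55,"rx": 0,"ry": 0,"rz": 0,"claw": 0}
  ]
}}

```text
clock: 7.33
tool_pos: [0.6428, -0.0755, 0.0835]
tcp_rot: [[0.984, 0.175, -0.003], [0.175, -0.984, -0.005], [-0.004, 0.004, -1.0]]
force: [-0.3, -0.9, -0.1]
finger_gap: 0.0001
gripper_force: 0.0
```

```bash
python3 - <<'E'
from h import *
look(C0+[-.01,.006],66,-1,"t5")
E
```

```text
c [0.5452 0.0206] phi 67.21 score 1444.0 creep n,l mm [-7.5  6.9]
t 7.38 z 0.08336127079427594
TCP n,l [  71. -104.]  gap12 [-161  -92]  contact [-150  -88]
10 [-131  -74] centre-> [5. 3.]
20 [-111  -63] centre-> [18.  1.]
30 [-88 -56] centre-> [31.  2.]
```

Emit:
{"api": "drive_tool", "payload": {
  "rows": [
    {"x": -34,"y": -18,"z": 0,"rx": 0,"ry": 0,"rz": 0,"claw": 0},
    {"x": -69,"y": -37,"z": 0,"rx": 0,"ry": 0,"rz": 0,"claw": 0},
    {"x": -104,"y": -56,"z": 0,"rx": 0,"ry": 0,"rz": 0,"claw": 0},
    {"x": -138,"y": -75,"z": 0,"rx": 0,"ry": 0,"rz": 0,"claw": 0},
    {"x": -163,"y": -90,"z": 0,"rx": 0,"ry": 0,"rz": 0,"claw": 0},
    {"x": -163,"y": -92,"z": 0,"rx": 0,"ry": 0,"rz": 0,"claw": 0},
    {"x": -163,"y": -92,"z": 25,"rx": 0,"ry": 0,"rz": 0,"claw": 0},
    {"x": -163,"y": -92,"z": 48,"rx": 0,"ry": 0,"rz": 0,"claw": 0},
    {"x": -163,"y": -92,"z": 52,"rx": 0,"ry": 0,"rz": 0,"claw": 0}
  ]
}}

```text
clock: 8.13
tool_pos: [0.4643, -0.006, 0.0298]
tcp_rot: [[0.983, 0.185, -0.006], [0.185, -0.983, -0.0], [-0.006, -0.001, -1.0]]
force: [-0.6, 0.5, 0.2]
finger_gap: -0.0001
gripper_force: 0.0
```

Emit:
{"api": "drive_tool", "payload": {
  "rows": [
    {"x": 7,"y": 2,"z": 0,"rx": 0,"ry": 0,"rz": 0,"claw": 0},
    {"x": 13,"y": 4,"z": 0,"rx": 0,"ry": 0,"rz": 0,"claw": 0},
    {"x": 19,"y": 6,"z": 0,"rx": 0,"ry": 0,"rz": 0,"claw": 0},
    {"x": 26,"y": 8,"z": 0,"rx": 0,"ry": 0,"rz": 0,"claw": 0},
    {"x": 32,"y": 10,"z": 0,"rx": 0,"ry": 0,"rz": 0,"claw": 0},
    {"x": 38,"y": 11,"z": 0,"rx": 0,"ry": 0,"rz": 0,"claw": 0},
    {"x": 41,"y": 12,"z": 0,"rx": 0,"ry": 0,"rz": 0,"claw": 0},
    {"x": 41,"y": 12,"z": 0,"rx": 0,"ry": 0,"rz": 0,"claw": 0},
    {"x": 15,"y": 12,"z": 0,"rx": 0,"ry": 0,"rz": 0,"claw": 0},
    {"x": 0,"y": 12,"z": -30,"rx": 0,"ry": 0,"rz": 0,"claw": 0},
    {"x": 0,"y": 30,"z": -60,"rx": 0,"ry": 0,"rz": 0,"claw": 0},
    {"x": 0,"y": 65,"z": -60,"rx": 0,"ry": 0,"rz": 0,"claw": 0}
  ]
}}

```text
clock: 9.13
tool_pos: [0.4819, -0.0666, 0.0971]
tcp_rot: [[0.981, 0.192, 0.01], [0.192, -0.981, 0.002], [0.01, 0.0, -1.0]]
force: [1.9, -1.1, -0.5]
finger_gap: -0.0003
gripper_force: 0.0
```

Emit:
{"api": "drive_tool", "payload": {
  "rows": [
    {"x": 0,"y": 35,"z": 0,"rx": 0,"ry": 0,"rz": 0,"claw": 0},
    {"x": 0,"y": 70,"z": 0,"rx": 0,"ry": 0,"rz": 0,"claw": 0},
    {"x": 0,"y": 100,"z": 0,"rx": 0,"ry": 0,"rz": 0,"claw": 0},
    {"x": 0,"y": 100,"z": 0,"rx": 0,"ry": 0,"rz": 0,"claw": 0}
  ]
}}

```text
clock: 9.47
tool_pos: [0.4991, -0.1762, 0.0931]
tcp_rot: [[0.984, 0.175, 0.005], [0.175, -0.984, -0.004], [0.004, 0.005, -1.0]]
force: [-0.7, -0.9, -0.4]
finger_gap: -0.0004
gripper_force: 0.0
```

```bash
python3 - <<'E'
from h import *
look(C0+[.005,.01],88,-1,"t6")
im=cv2.imread("pics/t6.png"); cv2.imwrite("pics/t6c.png",cv2.resize(im[120:320,180:480],(600,400)))
b=block(im[:,:,::-1],C0); print([np.round(x,4) for x in b[:4]] if b else None, fence(im[:,:,::-1]))
E
```

```text
c [0.5629 0.0294] phi 85.18 score 1444.0 creep n,l mm [11.5 12.3]
t 9.52 z 0.09283635984539099
TCP n,l [ -89. -174.]  gap12 [  29 -148]  contact [  41 -147]
10 [  63 -139] centre-> [25. 12.]
20 [  87 -135] centre-> [37. 15.]
30 [ 110 -136] centre-> [50. 19.]
[array([0.5641, 0.0291]), np.float32(94.7636), array([124.8589,  87.8206], dtype=float32), array([[ 0.6027,  0.095 ],
       [ 0.613 , -0.0295],
       [ 0.5255, -0.0367],
       [ 0.5152,  0.0877]], dtype=float32)] (array([0.68293124, 0.05466452], dtype=float32), array([0.9829883 , 0.18366836], dtype=float32), np.float32(10.583503))
```

View pics/t6c.png

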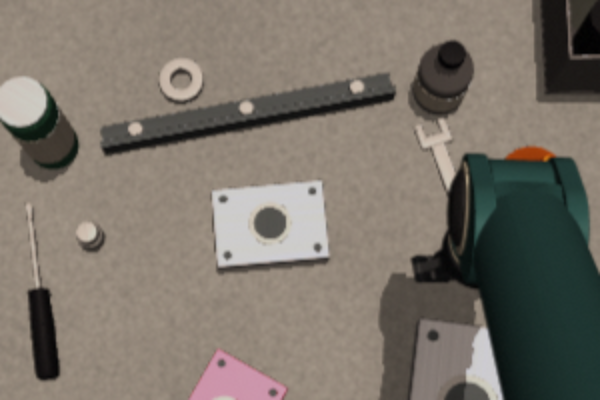

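The block is about 5.5° short of square and well clear of the fence (crop corners (213,192), (325,182), (328,258) and (219,268)). I open the fingers and use both tips, spaced along the near long side, to square it up: the right tip touches first.

Emit:
{"api": "drive_tool", "payload": {
  "rows": [
    {"x": 4,"y": -35,"z": 0,"rx": 0,"ry": 0,"rz": 0,"claw": 1},
    {"x": 8,"y": -73,"z": 0,"rx": 0,"ry": 0,"rz": 0,"claw": 1},
    {"x": 12,"y": -111,"z": 0,"rx": 0,"ry": 0,"rz": 0,"claw": 1},
    {"x": 14,"y": -149,"z": 0,"rx": 0,"ry": 0,"rz": 0,"claw": 1},
    {"x": 14,"y": -180,"z": 0,"rx": 0,"ry": 0,"rz": 0,"claw": 1},
    {"x": 14,"y": -186,"z": 0,"rx": 0,"ry": 0,"rz": 0,"claw": 1},
    {"x": 14,"y": -186,"z": 0,"rx": 0,"ry": 0,"rz": 0,"claw": 1},
    {"x": 14,"y": -186,"z": 30,"rx": 0,"ry": 0,"rz": 0,"claw": 1},
    {"x": 14,"y": -186,"z": 58,"rx": 0,"ry": 0,"rz": 0,"claw": 1},
    {"x": 14,"y": -186,"z": 66,"rx": 0,"ry": 0,"rz": 0,"claw": 1},
    {"x": 14,"y": -186,"z": 66,"rx": 0,"ry": 0,"rz": 0,"claw": 1}
  ]
}}

```text
clock: 10.43
tool_pos: [0.4754, 0.0156, 0.0246]
tcp_rot: [[0.983, 0.183, -0.004], [0.183, -0.983, -0.0], [-0.004, -0.0, -1.0]]
force: [-0.8, 0.6, 0.1]
finger_gap: 0.0855
gripper_force: 0.0
```

```bash
python3 - <<'E'
from h import *
b=ctrl.snapshot("scene"); s=ctrl.get_state(); d=s["tool_pos"][:2]-C0
print(s["clock"],s["tool_pos"],d@N*1000,d@L*1000,np.round(s["tcp_rot"],3),s["finger_gap"],s["force"])
cv2.imwrite("pics/s7.png",cv2.resize(b[170:320,240:440],(800,600))[:,:,::-1])
E
```

```text
10.4833 [0.47630786 0.01589164 0.0258164 ] -76.14581485493181 14.956833656963676 [[ 0.983  0.183 -0.002]
 [ 0.183 -0.983 -0.   ]
 [-0.002 -0.    -1.   ]] 0.08555918424445028 [ 0.06971028 -0.2473049   0.47092909]
```

View pics/s7.png

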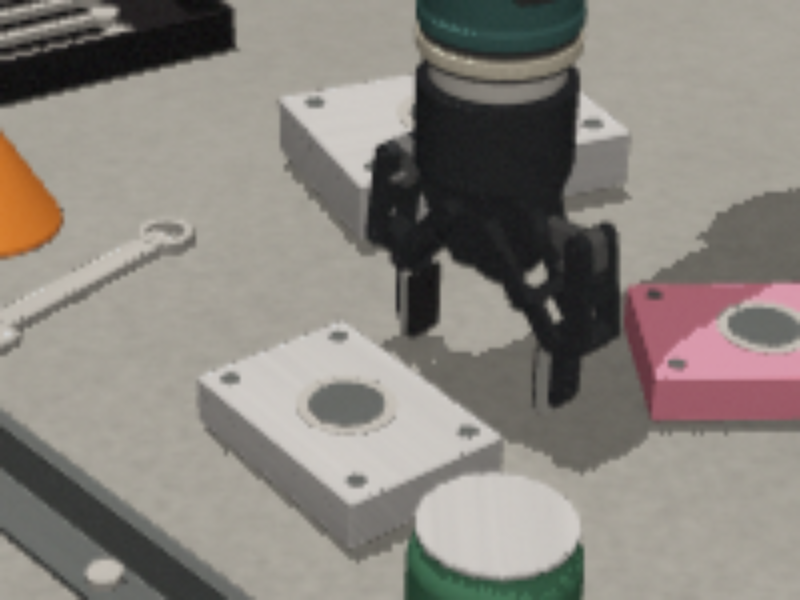

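The open fingertips stand clear behind the near long side, with the left tip at crop (550,410). A quick check of tip height.

```bash
python3 - <<'E'
from h import *
D=ctrl.get_calibration("scene");E=np.linalg.inv(D["cam_to_world"]); s=ctrl.get_state()
for off in (.043,.05):
  for z in(.003,.01,.017,.024):
    p=E@[*(s["tool_pos"][:2]+off*L),z,1]; u=D["fx"]*p[0]/p[2]+D["cx"];v=D["fy"]*p[1]/p[2]+D["cy"]; print(off,z,"crop",(u-240)*4,(v-170)*4)
E
```

```text
0.043 0.003 crop 543.0780454260184 427.31463084153097
0.043 0.01 crop 543.9266540567319 415.5199597588696
0.043 0.017 crop 544.7817701608815 403.63484237860666
0.043 0.024 crop 545.6434688794718 391.65823432834304
0.05 0.003 crop 553.6989410985939 433.54527390743715
0.05 0.01 crop 554.5921791449662 421.7206245409948
0.05 0.017 crop 555.4922983153635 409.8048831311976
0.05 0.024 crop 556.3993784310976 397.796993006737
```

Emit:
{"api": "drive_tool", "payload": {
  "rows": [
    {"x": 4,"y": 3,"z": 7,"rx": 0,"ry": 0,"rz": 0,"claw": 1},
    {"x": 12,"y": 3,"z": 7,"rx": 0,"ry": 0,"rz": 0,"claw": 1},
    {"x": 20,"y": 3,"z": 7,"rx": 0,"ry": 0,"rz": 0,"claw": 1},
    {"x": 25,"y": 3,"z": 7,"rx": 0,"ry": 0,"rz": 0,"claw": 1},
    {"x": 29,"y": 3,"z": 7,"rx": 0,"ry": 0,"rz": 0,"claw": 1},
    {"x": 33,"y": 3,"z": 7,"rx": 0,"ry": 0,"rz": 0,"claw": 1},
    {"x": 37,"y": 3,"z": 7,"rx": 0,"ry": 0,"rz": 0,"claw": 1},
    {"x": 40,"y": 3,"z": 7,"rx": 0,"ry": 0,"rz": 0,"claw": 1},
    {"x": 40,"y": 3,"z": 7,"rx": 0,"ry": 0,"rz": 0,"claw": 1},
    {"x": 40,"y": 3,"z": 7,"rx": 0,"ry": 0,"rz": 0,"claw": 1}
  ]
}}

```text
clock: 11.32
tool_pos: [0.5164, 0.0208, 0.0191]
tcp_rot: [[0.983, 0.184, -0.0], [0.184, -0.983, -0.0], [-0.0, 0.0, -1.0]]
force: [-1.7, -2.3, 0.4]
finger_gap: 0.085
gripper_force: 1.3
```

```bash
python3 - <<'E'
from h import *
b=ctrl.snapshot("scene"); look(C0+.018*N+.012*L,89,None,"t8"); s=ctrl.get_state(); d=s["tool_pos"][:2]-C0
print(d@N*1000,d@L*1000,s["force"])
cv2.imwrite("pics/s8.png",cv2.resize(b[170:320,240:440],(800,600))[:,:,::-1])
E
```

```text
c [0.5907 0.0276] phi 102.0 score 774.0 creep n,l mm [38.4  5.4]
t 11.42 z 0.019142398099983544
-35.81555415225476 12.427717625777726 [-2.01226198 -2.06655429  0.03199113]
```

View pics/s8.png

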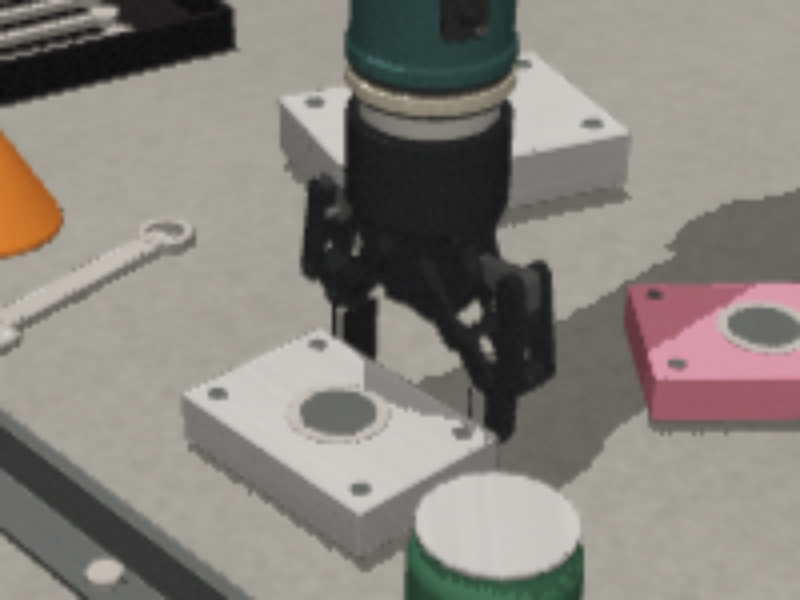

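The block's top corners in this crop are at (183,400), (360,515), (498,438) and (320,331). I use them to check squareness.

```bash
cat >> h.py <<'E'
def scn(crop,z=.032):
    D=ctrl.get_calibration("scene"); M=D["cam_to_world"]; p=np.array(crop,float)/4+[240,170]
    d=(M[:3,:3]@np.c_[(p[:,0]-D["cx"])/D["fx"],(p[:,1]-D["cy"])/D["fy"],np.ones(len(p))].T).T
    return (M[:3,3]+d*((z-M[2,3])/d[:,2])[:,None])[:,:2]
E
python3 - <<'E'
from h import *
for nm,q in (("before",[(198,378),(350,500),(500,438),(340,323)]),("now",[(183,400),(360,515),(498,438),(320,331)])):
    W=scn(q); F=np.c_[(W-C0)@N,(W-C0)@L]*1000; print(nm,np.round(F,1),"mean",F.mean(0))
    for i,j in((0,1),(3,2)): v=F[j]-F[i]; print("phi",np.degrees(np.arctan2(v[1],v[0])),np.hypot(*v))
E
```

```text
before [[ 48.5 -53.2]
 [ 58.9  65.9]
 [-23.7  77.4]
 [-35.3 -44.5]] mean [12.10560755 11.41143161]
phi 85.01534404610672 119.61644762855505
phi 84.59330660314023 122.42513593964796
now [[ 65.4 -43.4]
 [ 62.9  76.7]
 [-23.1  76.8]
 [-22.9 -45.6]] mean [20.59262594 16.12209466]
phi 91.20783277074344 120.148856797616
phi 90.08917010252017 122.37437771616621
```

It is squared to within about 1°, with roughly 26 mm of creep and some 69 mm clear of the fence. Next I push it straight up to the fence.

Emit:
{"api": "drive_tool", "payload": {
  "rows": [
    {"x": 4,"y": 0,"z": 0,"rx": 0,"ry": 0,"rz": 0,"claw": 1},
    {"x": 10,"y": 0,"z": 0,"rx": 0,"ry": 0,"rz": 0,"claw": 1},
    {"x": 16,"y": 0,"z": 0,"rx": 0,"ry": 0,"rz": 0,"claw": 1},
    {"x": 22,"y": 0,"z": 0,"rx": 0,"ry": 0,"rz": 0,"claw": 1},
    {"x": 28,"y": 0,"z": 0,"rx": 0,"ry": 0,"rz": 0,"claw": 1},
    {"x": 34,"y": 0,"z": 0,"rx": 0,"ry": 0,"rz": 0,"claw": 1},
    {"x": 40,"y": 0,"z": 0,"rx": 0,"ry": 0,"rz": 0,"claw": 1},
    {"x": 46,"y": 0,"z": 0,"rx": 0,"ry": 0,"rz": 0,"claw": 1},
    {"x": 52,"y": 0,"z": 0,"rx": 0,"ry": 0,"rz": 0,"claw": 1},
    {"x": 57,"y": 0,"z": 0,"rx": 0,"ry": 0,"rz": 0,"claw": 1},
    {"x": 61,"y": 0,"z": 0,"rx": 0,"ry": 0,"rz": 0,"claw": 1},
    {"x": 64,"y": 0,"z": 0,"rx": 0,"ry": 0,"rz": 0,"claw": 1}
  ]
}}

```text
clock: 12.42
tool_pos: [0.5799, 0.0327, 0.0192]
tcp_rot: [[0.983, 0.184, 0.0], [0.184, -0.983, 0.0], [0.0, -0.0, -1.0]]
force: [-3.1, -1.2, -2.1]
finger_gap: 0.0853
gripper_force: 1.8
```

Emit:
{"api": "drive_tool", "payload": {
  "rows": [
    {"x": 2,"y": 0,"z": 0,"rx": 0,"ry": 0,"rz": 0,"claw": 1},
    {"x": 4,"y": 0,"z": 0,"rx": 0,"ry": 0,"rz": 0,"claw": 1},
    {"x": 4,"y": 0,"z": 0,"rx": 0,"ry": 0,"rz": 0,"claw": 1}
  ]
}}

```text
clock: 12.67
tool_pos: [0.5838, 0.0334, 0.0194]
tcp_rot: [[0.983, 0.184, 0.001], [0.184, -0.983, 0.0], [0.001, 0.0, -1.0]]
force: [-2.4, -0.8, -0.7]
finger_gap: 0.0852
gripper_force: 1.1
```

Emit:
{"api": "drive_tool", "payload": {
  "rows": [
    {"x": 1,"y": 0,"z": 0,"rx": 0,"ry": 0,"rz": 0,"claw": 1},
    {"x": 2,"y": 0,"z": 0,"rx": 0,"ry": 0,"rz": 0,"claw": 1},
    {"x": 2,"y": 0,"z": 0,"rx": 0,"ry": 0,"rz": 0,"claw": 1}
  ]
}}

```text
clock: 12.92
tool_pos: [0.5854, 0.0337, 0.0193]
tcp_rot: [[0.983, 0.184, 0.0], [0.184, -0.983, -0.0], [0.0, 0.0, -1.0]]
force: [-4.0, -0.3, -0.4]
finger_gap: 0.085
gripper_force: 1.9
```

Emit:
{"api": "drive_tool", "payload": {
  "rows": [
    {"x": 1,"y": 0,"z": 0,"rx": 0,"ry": 0,"rz": 0,"claw": 1},
    {"x": 2,"y": 0,"z": 0,"rx": 0,"ry": 0,"rz": 0,"claw": 1},
    {"x": 2,"y": 0,"z": 0,"rx": 0,"ry": 0,"rz": 0,"claw": 1}
  ]
}}

```text
clock: 13.17
tool_pos: [0.5856, 0.0337, 0.0193]
tcp_rot: [[0.983, 0.184, -0.004], [0.184, -0.983, -0.001], [-0.004, 0.001, -1.0]]
force: [-9.7, -1.4, 5.7]
finger_gap: 0.0855
gripper_force: 4.7
```

Emit:
{"api": "drive_tool", "payload": {
  "rows": [
    {"x": 1,"y": 0,"z": 0,"rx": 0,"ry": 0,"rz": 0,"claw": 1},
    {"x": 2,"y": 0,"z": 0,"rx": 0,"ry": 0,"rz": 0,"claw": 1},
    {"x": 2,"y": 0,"z": 0,"rx": 0,"ry": 0,"rz": 0,"claw": 1}
  ]
}}

```text
clock: 13.42
tool_pos: [0.5856, 0.0337, 0.0191]
tcp_rot: [[0.983, 0.184, -0.008], [0.184, -0.983, -0.002], [-0.008, 0.001, -1.0]]
force: [-14.7, -3.2, 9.4]
finger_gap: 0.0856
gripper_force: 7.2
```

The TCP has stalled and the force is rising, so the block is seated against the fence. I back off, lift clear and check.

Emit:
{"api": "drive_tool", "payload": {
  "rows": [
    {"x": -3,"y": 0,"z": 0,"rx": 0,"ry": 0,"rz": 0,"claw": 1},
    {"x": -8,"y": 0,"z": 0,"rx": 0,"ry": 0,"rz": 0,"claw": 1},
    {"x": -25,"y": 0,"z": 0,"rx": 0,"ry": 0,"rz": 0,"claw": 1},
    {"x": -45,"y": 0,"z": -5,"rx": 0,"ry": 0,"rz": 0,"claw": 1},
    {"x": -50,"y": 0,"z": -40,"rx": 0,"ry": 0,"rz": 0,"claw": 1},
    {"x": -55,"y": 10,"z": -75,"rx": 0,"ry": 0,"rz": 0,"claw": 1},
    {"x": -60,"y": 40,"z": -90,"rx": 0,"ry": 0,"rz": 0,"claw": 1},
    {"x": -60,"y": 75,"z": -90,"rx": 0,"ry": 0,"rz": 0,"claw": 1},
    {"x": -60,"y": 110,"z": -90,"rx": 0,"ry": 0,"rz": 0,"claw": 1},
    {"x": -60,"y": 145,"z": -90,"rx": 0,"ry": 0,"rz": 0,"claw": 1},
    {"x": -60,"y": 175,"z": -90,"rx": 0,"ry": 0,"rz": 0,"claw": 1},
    {"x": -60,"y": 180,"z": -90,"rx": 0,"ry": 0,"rz": 0,"claw": 1}
  ]
}}

```text
clock: 14.42
tool_pos: [0.5652, -0.1612, 0.1103]
tcp_rot: [[0.984, 0.176, 0.005], [0.176, -0.984, -0.005], [0.004, 0.005, -1.0]]
force: [0.1, -0.4, 0.1]
finger_gap: 0.0854
gripper_force: 0.0
```

```bash
python3 - <<'E'
from h import *
im=ctrl.snapshot("top"); r=rect(im,.032)
b=block(im,C0+.09*N); d=b[0]-C0; print("c n,l",d@N*1000,d@L*1000,"phi",b[1]-10.585,b[2]); s=ctrl.get_state(); print(s["clock"],s["force"],s["tool_pos"])
cv2.imwrite("pics/r9.png",r[:500,:,::-1])
E
```

```text
c n,l 90.09897438812254 13.933661773681639 phi 89.99297 [np.float32(124.96612), np.float32(87.16777)]
14.4667 [-0.40488124 -0.10027275  0.65154782] [ 0.56494459 -0.15917526  0.11002443]
```

View pics/r9.png

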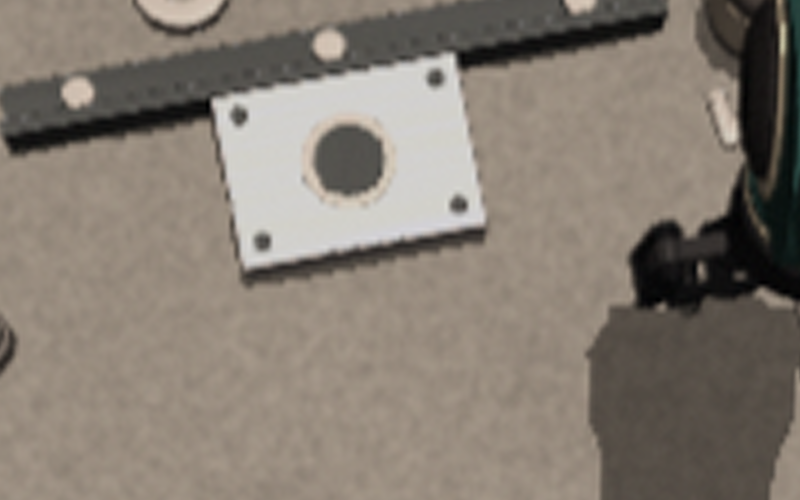

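The block's long side, from (213,98) to (457,54), lies flush along the fence at 89.99°, and the arm is clear. I hand in.

```bash
python3 -c "
from cell import ctrl
print(ctrl.job_done())"
```

```text
the job is handed in; nothing more can be done
None
```

The block was walked round by fingertip pushes with about 26 mm of creep (4 cm allowed), squared up clear of the fence, then pushed flush against it (measured 89.99°) and released; the arm touched nothing else, and I handed the job in at about 14.5 s.

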